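# Switch the dust extraction over to the green hose

## Task

On the bench is a dust-extraction change-over valve. Push its orange tab round, gently, with a fingertip until the selector points at the green mark, then press the black start button all the way down and let it come up again. Only push and press: grip and lift nothing, and leave the jar, the can and the wooden jig where they stand.

Things in the scene. Friction and masses are not known exactly. Their poses are not given: they have to be found in the camera images.
- valve: Grey box fixed to the bench, 290 (x) by 300 (y) by 45 mm high, four black hose spigots on its far (+x) side. Origin: centre of its underside, on the bench, below the selector's upright axis. At yaw 0 its x points away from the robot. On its top: a round selector, the start button and four marks (discs 28 mm across, 2 mm high; green, blue, white, purple in an order that changes).
- selector (a joint): Angle (rad) of the aluminium disc, 144 mm across, top 60 mm above the bench, turning about the valve's z; positive is counterclockwise from above. At angle a the tab lies in direction (-cos a, -sin a) in the valve's x, y: at 0 on its -x side. Hard stops at -2.15 and 2.15. Stays where it is left (friction about 1 N at the tab). Starts between the two middle marks.
- tab (a point): Middle of the orange tab, 82 mm from the turning axis, 80 mm above the bench: an upright plate on the disc's rim, 36 mm along the radius (64 to 100 mm from the axis), 10 mm thick in the direction it is pushed, top 100 mm above the bench, 40 mm above the disc. Push it on one of its two broad side faces, which face along the direction of turning.
- pointer (a point): The point the selector points at: 115 mm from the axis, straight out beyond the tab, just above the box; turns with the selector. At each mark (selector at -1.745, -0.873, 0.873, 1.745) a spring detent, felt within about 0.28 rad either side, draws the selector into place over the last 0.07 rad or so; pushing into or out of it takes about 3 N at the tab.
- green_mark (a point): Centre of the green mark's top, 115 mm from the turning axis, 47 mm above the bench. It may be at any of the four marked places.
- start (a joint): Travel of the start button (m): 0 up, 0.006 fully down; it springs back when let go. Fully down takes 5 N.
- start_top (a point): Centre of the top of the round black start button (32 mm across, in a yellow housing) at the back of the valve, 108 mm from the turning axis on the valve's +x side; it is pressed straight down.
- jar_mid (a point): Centre, half-way up, of a small amber jar with a white cap, 36 mm across, 50 mm high, standing loose on a back corner of the valve's top. Leave it alone.
- can_mid (a point): Centre, half-way up, of a steel can, 60 mm across, 90 mm high, standing loose on the bench beside the valve on its right (-y) side. Leave it alone.
- jig_mid (a point): A loose L-shaped wooden jig on the bench beside the valve on its left (+y) side, 70 by 50 mm, 50 mm high at most; the point is the middle of its foot, 10 mm above the bench. Leave it alone.

How it is judged (in metres and radians):
On the way, in this order (a step that is already met when the one before it is completed fails the run):
1. the selector points at the green mark (horizontal distance between pointer and green_mark below 0.014 m), for 0.3 s.
2. the start button is pressed down (value of joint start above 0.0045 m and horizontal distance between pointer and green_mark below 0.014 m), for 0.05 s.
At the end, for the whole second after the job is handed in: The selector rests pointing at the green mark (its pointer point within 14 mm of the mark's centre, about 7 degrees), the start button has been pressed at least 4.5 mm after that and is up again, and jar, can and jig are within 20 mm of where they stood (horizontal distance between pointer and green_mark below 0.014 m and velocity of joint selector between -0.05 and 0.05 rad/s and value of joint start below 0.0015 m and distance of each of jar_mid, can_mid, jig_mid from where it was at the start of the episode below 0.02 m); the robot touches nothing.
It fails at once if the start button was pressed while the selector was not at the green mark (value of joint start above 0.003 m and horizontal distance between pointer and green_mark above 0.02 m).
It fails at once if the selector was gripped or pushed roughly (over 25 N) (contact force between any of the fingers, the arm and selector above 25 N).
It fails at once if a bystander was shoved, lifted or tipped (distance of any of jar_mid, can_mid, jig_mid from where it was at the start of the episode above 0.03 m or angle between any of jar_mid, can_mid, jig_mid's own z axis and vertical above 0.5 rad).
It also fails if it takes over 54 s, if anything falls off the work surface, if the arm or the gripper's body presses on something with over 40 N, if the wrist force passes 120 N, or if a joint passes its speed limit or range.

## Robot

A 6-joint arm with a two-finger parallel gripper is mounted at the origin on the work surface. World frame = base frame: x ahead of the robot, y to its left, z up, the work surface at z = 0. Lengths are in m, angles in degrees, forces in N, time in s.
With the tool pointing down it reaches from about 0.3 to 0.95 m from the base axis. Payload 3.1 kg.
Tool frame: the origin (TCP) lies midway between the tips of the shut fingers; the grasp point (between the pads) lies 19 mm behind it; z points along the fingers, y is the line along which they close (so a half turn about z gives the same grasp; the last joint's range is limited). The gripper opens to 85 mm and grips with 20 to 120 N. Pads are 22 mm wide; open, the fingers measure 114 mm over their backs; the gripper's body (76 mm by 85 mm) begins 54 mm behind the grasp point. The pads swing forward as they close: fully open they stand 13 mm farther back than shut.
Start: joints at [61.725, 17.653, 93.61, -0, 68.738, -3.994], TCP at [0.257, 0.57, 0.231] pointing down, gripper open.
Joint ranges: [-175.34, 175.34], [-45.06, 112.39], [2.9, 150.54], [-68.45, 248.45], [3.09, 151.38], [-168.51, 168.51]. Speed limits (degrees/s): [159.86, 159.86, 180, 180, 180, 180].

## Interface

Orientations are given as a 3x3 rotation matrix whose columns are the frame's x, y, z axes.
In Python, from plant import env gives the robot as it stands.
- The arm moves only by the tool send_rows, never from a script. Its argument "series" is a list of rows, each an object of numbers: "dx", "dy", "dz": the shift along the tool's x, y, z in m; "spin": the turn about the tool's z in rad; "gripper": the closure in counts, from 0 (fully open) to 255 (shut). A call has 1 to 8 rows; each row is the pose to reach, as a shift and turn from the pose commanded when the call began, along the tool's axes at that moment; what a row does not reach only later rows make up. A row lasts 1/12 s, in which the tool goes at most 41.7 mm and 7.16 degrees, less where a joint would pass 70% of its speed; a pose out of reach is approached as far as the arm can. A call with a gripper value outside its range is refused whole. The fingers move at their own pace and stop on an object; the grip force is fixed at half the most. Time passes only in rows, so rows that repeat a pose let the fingers close. It gives the time, the measured TCP pose, the force, the opening and the grip force at its end, in the units of the state.
- env.get_state(): the state, without advancing time (a new reading comes with each control period).
- env.get_image(name): name is "scene" or "top" or "wrist"; returns a dict with "image" (420x560x3 uint8, blue, green, red), "fx", "fy", "cx", "cy" (pixels), "origin" and "attitude" of the camera in the world. Camera axes: x right, y down, z forward; pixel columns grow to the right and rows downward; lengths in m; the calibration is good to about 2 mm. A picture is of the moment at which its call begins. There is no depth.
- env.finish_job(): hands the job in; it is judged then, once.
The state is a dict: "clock": time; "q": joint angles; "dq": joint speeds; "tau": joint torques, N m; "eef_pos": TCP position; "tool_rot": TCP orientation; "ft_force": force on the tool from outside, world axes, zero at the start; "torque": the same for the moment, N m; "width": finger opening in m; "grasp_force": force on a finger pad.
Only numpy, scipy, OpenCV 4.12 (cv2) and the standard library are available. Lean on these libraries where they do the work, as an engineer would, in place of code of your own. Each camera call takes 0.05 s, during which the arm holds its last target. There are 200 camera calls.

## Working session

There is one attempt and no reset: what is moved stays moved. The work goes in short steps, Python scripts to look and compute and a tool call to move; the robot and the scene stay as the last step left them, time stands still between calls to the robot, and variables do not carry over. Pictures are saved under pics/ and viewed, at most 10 in all, crops included, and the job is handed in when it is done.

Besides the shell and the picture viewer there is one more tool, called after "Emit:" as name(argument=value, ...) on one line, values as JSON. send_rows: Moves the arm, as the interface text tells. Its arguments: {"type":"object","properties":{"series":{"type":"array"}},"required":["series"]}

```bash
mkdir -p pics; ls; cat > h.py <<'E'
import numpy as np, cv2
from plant import env
def snap(n,f):
    d=env.get_image(n); cv2.imwrite('pics/'+f,d['image']); return d
def ray(d,uv,z):
    uv=np.atleast_2d(np.asarray(uv,float)); o=np.array(d['origin']);R=np.array(d['attitude'])
    v=np.c_[(uv[:,0]-d['cx'])/d['fx'],(uv[:,1]-d['cy'])/d['fy'],np.ones(len(uv))]@R.T
    return o+v*((z-o[2])/v[:,2])[:,None]
def blobs(im,lo,hi,mn=25):
    m=cv2.inRange(cv2.cvtColor(im,cv2.COLOR_BGR2HSV),np.array(lo),np.array(hi))
    n,l,s,c=cv2.connectedComponentsWithStats(m)
    return [(c[i].round(1),s[i]) for i in range(1,n) if s[i][4]>=mn]
E
python3 - <<'E'
from h import *
import pickle
D={n:snap(n,n+'0.png') for n in('top','scene')}
pickle.dump(D,open('d0.pkl','wb'))
for n,d in D.items():
    print(n,d['fx'],d['fy'],d['cx'],d['cy'],d['origin'],np.round(d['attitude'],3).tolist())
    for k,lo,hi in (('green',(45,90,50),(85,255,255)),('orange',(5,130,90),(20,255,255)),('yellow',(22,120,100),(34,255,255)),('blue',(95,120,60),(125,255,255)),('purple',(126,60,50),(165,255,255))):
        print(k,[(c.tolist(),s.tolist()) for c,s in blobs(d['image'],lo,hi)])
s=env.get_state();print(s['clock'],s['eef_pos'],np.round(s['tool_rot'],3).tolist(),s['width'])
E
```

```text
pics
top 422.7377715878903 422.7377715878903 280.2521486180805 211.70268816632483 [0.4510273  0.05020167 0.91109941] [[0.003, -0.989, 0.149], [-1.0, -0.002, 0.01], [-0.009, -0.149, -0.989]]
green [([266.3, 258.6], [260, 252, 14, 14, 155])]
orange [([424.7, 77.9], [418, 72, 14, 15, 113]), ([6.0, 160.0], [0, 147, 15, 27, 315]), ([222.4, 232.3], [218, 223, 10, 19, 51]), ([210.8, 249.9], [206, 242, 11, 17, 89])]
yellow [([243.0, 164.8], [232, 153, 23, 23, 214])]
blue [([444.1, 97.3], [398, 46, 95, 104, 6541]), ([287.7, 216.4], [282, 210, 13, 14, 141])]
purple [([181.2, 194.3], [175, 188, 14, 14, 145])]
scene 499.2896292114025 499.2896292114025 275.950709815749 208.8523234002272 [1.41565508 0.05569326 0.76653811] [[-0.009, 0.63, -0.777], [1.0, 0.02, 0.004], [0.018, -0.776, -0.63]]
green [([433.4, 63.6], [423, 48, 21, 32, 452]), ([288.4, 197.8], [283, 194, 12, 8, 76])]
orange [([8.8, 10.7], [2, 4, 15, 15, 57]), ([309.1, 10.2], [305, 8, 8, 5, 33]), ([329.5, 10.1], [316, 8, 28, 6, 140]), ([360.7, 11.0], [347, 8, 29, 6, 144]), ([392.1, 11.5], [378, 9, 29, 6, 148]), ([424.2, 12.1], [410, 10, 2
[... 1419 characters left out ...]
24, 6, 137]), ([391.6, 68.5], [368, 58, 45, 21, 453]), ([421.9, 60.2], [416, 59, 11, 5, 31]), ([451.5, 62.5], [445, 60, 14, 6, 78]), ([551.0, 213.1], [536, 175, 24, 61, 807]), ([333.5, 194.0], [325, 181, 15, 32, 161]), ([364.9, 261.1], [358, 258, 15, 7, 85]), ([92.7, 343.8], [85, 334, 16, 21, 234])]
yellow [([9.2, 11.1], [0, 0, 21, 24, 216]), ([313.1, 257.8], [302, 247, 23, 19, 203])]
blue [([143.3, 12.5], [105, 0, 76, 27, 1912]), ([269.0, 221.5], [263, 218, 13, 8, 82]), ([75.3, 329.4], [21, 273, 104, 112, 8590])]
purple [([371.5, 237.4], [365, 233, 14, 10, 101])]
0.1 [0.25667408 0.56903111 0.23015359] [[-0.912, 0.411, -0.001], [0.411, 0.912, -0.002], [0.0, -0.002, -1.0]] 0.08535476096597713
```

View pics/top0.png

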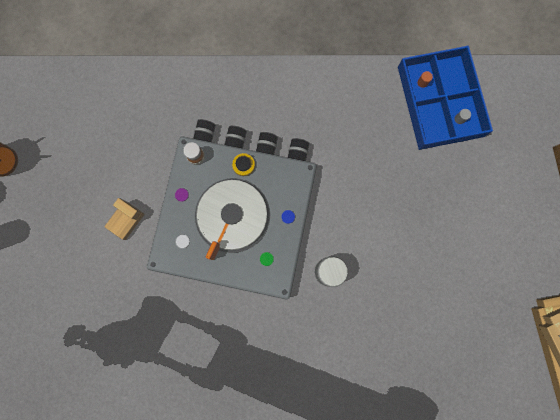

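View pics/scene0.png

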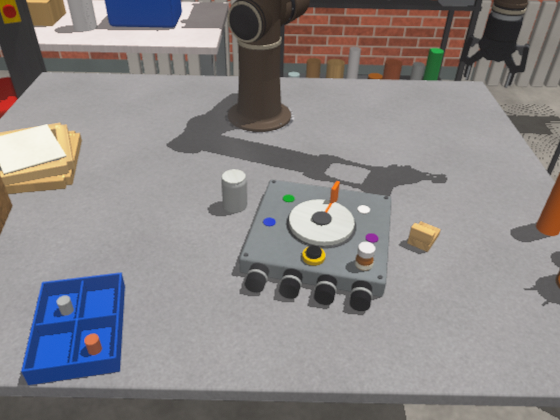

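The top view shows the selector, with the tab at about (212,248), green at (266,259), white at (182,241), purple at (182,195), blue at (288,216) and the button at (243,164). Jar, can and jig are clear of the near side. Green is therefore at +0.873, so the tab goes counterclockwise.

```bash
cat >> h.py <<'E'
def tool(p):  # world point -> shift in tool axes from measured pose
    s=env.get_state(); return np.array(s['tool_rot']).T@(np.array(p)-np.array(s['eef_pos']))
E
python3 - <<'E'
from h import *
import pickle
D=pickle.load(open('d0.pkl','rb'))
px={'top':[(266.3,258.6),(287.7,216.4),(181.2,194.3)],'scene':[(288.4,197.8),(269.,221.5),(371.5,237.4)]}
ang=np.array([.873,1.745,-1.745])
L=np.c_[-np.cos(ang),-np.sin(ang)]*.115
for n,d in D.items():
    w=blobs(d['image'],(0,0,185),(179,40,255),30)
    print([(c.tolist(),s.tolist()) for c,s in w][:12])
    P=ray(d,px[n],.047)[:,:2]
    A=P-P.mean(0);B=L-L.mean(0)
    yaw=np.arctan2((B[:,0]*A[:,1]-B[:,1]*A[:,0]).sum(),(A*B).sum())
    R=np.array([[np.cos(yaw),-np.sin(yaw)],[np.sin(yaw),np.cos(yaw)]])
    c=P.mean(0)-R@L.mean(0)
    print(n,'centre',c,'yaw',yaw,'res mm',((P-(L@R.T+c))*1e3).round(1).tolist())
    t={'top':(210.8,249.9),'scene':(334,187)}[n]
    T=ray(d,t,.09)[0,:2]; v=R.T@(T-c); print('tab',T,np.hypot(*v),'a',np.arctan2(-v[1],-v[0]))
    b={'top':(243,164.8),'scene':(313.1,255)}[n]
    print('button', ray(d,b,.06)[0], 'model',c+R@[.108,0])
E
```

```text
[([190.9, 149.8], [184, 143, 15, 15, 179]), ([231.9, 213.9], [197, 181, 69, 68, 3001]), ([182.1, 240.9], [176, 235, 13, 13, 128]), ([332.3, 271.1], [319, 258, 27, 28, 571])]
top centre [0.57514331 0.15825909] yaw -0.20423124114791436 res mm [[-0.0, -0.2], [-0.1, -0.0], [0.1, 0.2]]
tab [0.49970613 0.19285256] 0.0829908226021919 a -0.22572924600621283
button [0.67761341 0.13607121 0.06      ] model [0.68089877 0.13635513]
[([132.0, 34.2], [34, 0, 187, 48, 3474]), ([99.1, 10.0], [92, 0, 15, 25, 258]), ([28.1, 148.2], [0, 124, 66, 50, 2125]), ([233.5, 175.5], [222, 169, 24, 14, 259]), ([321.2, 220.8], [290, 199, 64, 43, 1824]), ([363.4, 208.7], [357, 205, 13, 8, 79]), ([366.6, 247.1], [359, 242, 17, 12, 152]), ([61.6, 299.7], [57, 296, 11, 9, 60])]
scene centre [0.57701319 0.16007215] yaw -0.20602914038575995 res mm [[-0.2, 0.3], [0.3, 0.2], [-0.2, -0.4]]
tab [0.49840327 0.19169922] 0.08473364707314061 a -0.176483537789162
button [0.69031126 0.13664805 0.06      ] model [0.68272909 0.13797809]
```

```bash
cat >> h.py <<'E'
C=np.array([.576,.159]);YAW=-.205
def fing(a,off,rad=.082):
    """TCP xy and wanted tool-x direction angle for a finger behind the tab at selector angle a"""
    t=np.pi+a+YAW; r=np.array([np.cos(t),np.sin(t)]); p=np.array([-r[1],r[0]])
    return C+rad*r-off*p, np.arctan2(-p[1],-p[0])
def row(xy,z,th=None):
    s=env.get_state();R=np.array(s['tool_rot']); d=tool([*xy,z])
    sp=0 if th is None else -(((th-np.arctan2(R[1,0],R[0,0]))+np.pi)%(2*np.pi)-np.pi)
    print('dx %.4f dy %.4f dz %.4f spin %.3f'%(*d,sp))
E
python3 - <<'E'
from h import *
xy,th=fing(-.2,.033); print(xy,th); row(xy,.231,th)
E
```

```text
[0.51363622 0.22163992] 1.1657963267948963
dx -0.3771 dy -0.2110 dz -0.0005 spin 1.552
```

Emit:
send_rows(series=[{"dx": -0.377, "dy": -0.211, "dz": 0, "spin": 1.55, "gripper": 255}, {"dx": -0.377, "dy": -0.211, "dz": 0, "spin": 1.55, "gripper": 255}, {"dx": -0.377, "dy": -0.211, "dz": 0, "spin": 1.55, "gripper": 255}, {"dx": -0.377, "dy": -0.211, "dz": 0, "spin": 1.55, "gripper": 255}, {"dx": -0.377, "dy": -0.211, "dz": 0, "spin": 1.55, "gripper": 255}, {"dx": -0.377, "dy": -0.211, "dz": 0, "spin": 1.55, "gripper": 255}, {"dx": -0.377, "dy": -0.211, "dz": 0, "spin": 1.55, "gripper": 255}, {"dx": -0.377, "dy": -0.211, "dz": 0, "spin": 1.55, "gripper": 255}])

```text
clock: 0.77
eef_pos: [0.4557, 0.2998, 0.2309]
tool_rot: [[-0.141, 0.99, -0.001], [0.99, 0.141, -0.0], [-0.0, -0.001, -1.0]]
ft_force: [0.2, 0.4, -0.3]
width: 0.0
grasp_force: 0.0
```

```bash
python3 - <<'E'
from h import *
xy,th=fing(-.2,.033); row(xy,.13,th); s=env.get_state(); print(s['clock'],s['eef_pos'],s['width'],s['ft_force'])
E
```

```text
dx -0.0855 dy 0.0464 dz 0.1009 spin 0.546
0.7667 [0.45569524 0.29975623 0.23090636] 4.622040990373883e-05 [ 0.19211734  0.41770355 -0.32172909]
```

Emit:
send_rows(series=[{"dx": -0.0855, "dy": 0.0465, "dz": 0.0, "spin": 0.546, "gripper": 255}, {"dx": -0.0855, "dy": 0.0465, "dz": 0.0, "spin": 0.546, "gripper": 255}, {"dx": -0.0855, "dy": 0.0465, "dz": 0.0, "spin": 0.546, "gripper": 255}, {"dx": -0.0855, "dy": 0.0465, "dz": 0.05, "spin": 0.546, "gripper": 255}, {"dx": -0.0855, "dy": 0.0465, "dz": 0.1, "spin": 0.546, "gripper": 255}, {"dx": -0.0855, "dy": 0.0465, "dz": 0.1, "spin": 0.546, "gripper": 255}, {"dx": -0.0855, "dy": 0.0465, "dz": 0.1, "spin": 0.546, "gripper": 255}])

```text
clock: 1.35
eef_pos: [0.5088, 0.2218, 0.1252]
tool_rot: [[0.389, 0.921, -0.012], [0.921, -0.389, -0.004], [-0.008, -0.009, -1.0]]
ft_force: [-0.2, -0.5, 0.5]
width: -0.0003
grasp_force: 0.0
```

```bash
python3 - <<'E'
from h import *
xy,th=fing(-.2,.033); s=env.get_state(); print(s['clock'],s['eef_pos'],s['ft_force'])
d=snap('wrist','w1.png'); row(xy,.068,th)
d=snap('top','t1.png')
E
python3 -c "
import cv2;a=cv2.imread('pics/w1.png');b=cv2.imread('pics/t1.png')[130:290,140:350];b=cv2.resize(b,None,fx=1.9,fy=1.9)
import numpy as np;o=np.zeros((420,800,3),'uint8');a=cv2.resize(a,(400,300));o[:300,:400]=a;o[:304,400:799]=b;cv2.imwrite('pics/c1.png',o[:310])"
```

```text
1.35 [0.5088044  0.22176069 0.12523217] [-0.23163103 -0.47171411  0.48928236]
dx 0.0002 dy 0.0031 dz 0.0602 spin 0.006
```

View pics/c1.png

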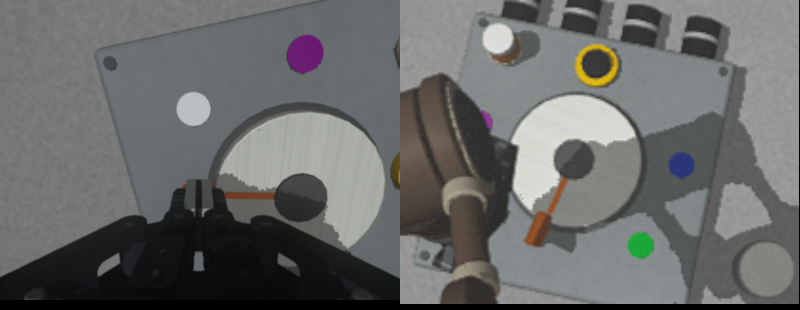

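The wrist view shows the shut fingertips at (200,185), next to the tab and in line with the white and purple marks (crop coordinates). The jar, can and jig are undisturbed. I'll go down beside the tab.

Emit:
send_rows(series=[{"dx": 0.0, "dy": 0.0, "dz": 0.02, "spin": 0, "gripper": 255}, {"dx": 0.0, "dy": 0.0, "dz": 0.04, "spin": 0, "gripper": 255}, {"dx": 0.0, "dy": 0.0, "dz": 0.055, "spin": 0, "gripper": 255}, {"dx": 0.0, "dy": 0.0, "dz": 0.06, "spin": 0, "gripper": 255}, {"dx": 0.0, "dy": 0.0, "dz": 0.06, "spin": 0, "gripper": 255}, {"dx": 0.0, "dy": 0.0, "dz": 0.06, "spin": 0, "gripper": 255}])

```text
clock: 1.95
eef_pos: [0.5153, 0.2246, 0.0731]
tool_rot: [[0.388, 0.922, 0.003], [0.922, -0.388, 0.001], [0.002, 0.002, -1.0]]
ft_force: [0.6, -0.1, 0.5]
width: 0.0
grasp_force: 0.0
```

```bash
python3 - <<'E'
from h import *
s=env.get_state(); print(s['clock'],s['eef_pos'],s['ft_force'])
for a in (-.2,-.1,.0,.1,.2,.3,.4,.5):
    xy,th=fing(a,.016); row(xy,.069,th)
E
```

```text
1.95 [0.51526291 0.22462062 0.07310112] [ 0.60212489 -0.09245944  0.49580618]
dx -0.0204 dy -0.0005 dz 0.0041 spin 0.006
dx -0.0286 dy -0.0017 dz 0.0040 spin -0.094
dx -0.0370 dy -0.0021 dz 0.0040 spin -0.194
dx -0.0453 dy -0.0017 dz 0.0040 spin -0.294
dx -0.0536 dy -0.0004 dz 0.0040 spin -0.394
dx -0.0617 dy 0.0016 dz 0.0040 spin -0.494
dx -0.0695 dy 0.0045 dz 0.0040 spin -0.594
dx -0.0770 dy 0.0082 dz 0.0040 spin -0.694
```

Emit:
send_rows(series=[{"dx": -0.005, "dy": 0, "dz": 0.002, "spin": 0, "gripper": 255}, {"dx": -0.01, "dy": 0, "dz": 0.003, "spin": 0, "gripper": 255}, {"dx": -0.014, "dy": 0, "dz": 0.003, "spin": 0, "gripper": 255}, {"dx": -0.017, "dy": 0, "dz": 0.003, "spin": 0, "gripper": 255}, {"dx": -0.02, "dy": -0.0005, "dz": 0.003, "spin": 0, "gripper": 255}, {"dx": -0.023, "dy": -0.001, "dz": 0.003, "spin": -0.03, "gripper": 255}, {"dx": -0.026, "dy": -0.0013, "dz": 0.003, "spin": -0.06, "gripper": 255}, {"dx": -0.0286, "dy": -0.0017, "dz": 0.003, "spin": -0.094, "gripper": 255}])

```text
clock: 2.62
eef_pos: [0.5013, 0.1981, 0.0686]
tool_rot: [[0.299, 0.954, 0.001], [0.954, -0.299, 0.001], [0.001, 0.001, -1.0]]
ft_force: [0.8, 0.6, 0.6]
width: -0.0001
grasp_force: 0.3
```

```bash
python3 - <<'E'
from h import *
s=env.get_state(); print(s['clock'],s['eef_pos'],s['ft_force'])
for a in (-.1,0,.1,.2,.3,.4,.5,.6):
    xy,th=fing(a,.016); row(xy,.07,th)
E
```

```text
2.6167 [0.50133877 0.19809419 0.06864538] [0.80981667 0.59976784 0.60496984]
dx 0.0011 dy 0.0010 dz -0.0014 spin 0.001
dx -0.0071 dy -0.0002 dz -0.0014 spin -0.099
dx -0.0155 dy -0.0006 dz -0.0014 spin -0.199
dx -0.0238 dy -0.0001 dz -0.0014 spin -0.299
dx -0.0321 dy 0.0012 dz -0.0014 spin -0.399
dx -0.0401 dy 0.0033 dz -0.0014 spin -0.499
dx -0.0480 dy 0.0062 dz -0.0014 spin -0.599
dx -0.0555 dy 0.0099 dz -0.0014 spin -0.699
```

Emit:
send_rows(series=[{"dx": -0.003, "dy": 0, "dz": -0.001, "spin": -0.05, "gripper": 255}, {"dx": -0.007, "dy": -0.0002, "dz": -0.001, "spin": -0.1, "gripper": 255}, {"dx": -0.011, "dy": -0.0004, "dz": -0.001, "spin": -0.15, "gripper": 255}, {"dx": -0.0155, "dy": -0.0006, "dz": -0.001, "spin": -0.2, "gripper": 255}, {"dx": -0.0195, "dy": -0.0004, "dz": -0.001, "spin": -0.25, "gripper": 255}, {"dx": -0.024, "dy": 0, "dz": -0.001, "spin": -0.3, "gripper": 255}, {"dx": -0.028, "dy": 0.0005, "dz": -0.001, "spin": -0.35, "gripper": 255}, {"dx": -0.032, "dy": 0.001, "dz": -0.001, "spin": -0.4, "gripper": 255}])

```text
clock: 3.28
eef_pos: [0.4925, 0.1672, 0.0695]
tool_rot: [[-0.097, 0.995, 0.001], [0.995, 0.097, 0.001], [0.0, 0.001, -1.0]]
ft_force: [0.8, 0.8, -0.9]
width: 0.0001
grasp_force: 0.3
```

```bash
python3 - <<'E'
from h import *
s=env.get_state(); print(s['clock'],s['eef_pos'],s['ft_force'])
for a in (.3,.35,.4,.45,.5,.55,.6,.7,.75,.8,.85):
    xy,th=fing(a,.016); row(xy,.07,th)
d=snap('top','t2.png')
print([(c.tolist(),s.tolist()) for c,s in blobs(d['image'],(5,130,90),(20,255,255))])
E
```

```text
3.2833 [0.49247062 0.16724459 0.06951386] [ 0.75477602  0.83378498 -0.87277467]
dx -0.0001 dy 0.0004 dz -0.0005 spin 0.002
dx -0.0042 dy -0.0003 dz -0.0005 spin -0.048
dx -0.0084 dy -0.0008 dz -0.0005 spin -0.098
dx -0.0126 dy -0.0011 dz -0.0005 spin -0.148
dx -0.0167 dy -0.0012 dz -0.0005 spin -0.198
dx -0.0209 dy -0.0011 dz -0.0005 spin -0.248
dx -0.0251 dy -0.0007 dz -0.0005 spin -0.298
dx -0.0333 dy 0.0005 dz -0.0005 spin -0.398
dx -0.0374 dy 0.0015 dz -0.0005 spin -0.448
dx -0.0414 dy 0.0026 dz -0.0005 spin -0.498
dx -0.0454 dy 0.0040 dz -0.0005 spin -0.548
[([424.4, 78.6], [418, 72, 14, 15, 130]), ([6.0, 159.9], [0, 147, 15, 27, 327])]
```

Emit:
send_rows(series=[{"dx": -0.004, "dy": -0.0003, "dz": 0, "spin": -0.05, "gripper": 255}, {"dx": -0.008, "dy": -0.0008, "dz": 0, "spin": -0.1, "gripper": 255}, {"dx": -0.0125, "dy": -0.001, "dz": 0, "spin": -0.15, "gripper": 255}, {"dx": -0.0165, "dy": -0.001, "dz": 0, "spin": -0.2, "gripper": 255}, {"dx": -0.02, "dy": -0.001, "dz": 0, "spin": -0.24, "gripper": 255}, {"dx": -0.023, "dy": -0.001, "dz": 0, "spin": -0.27, "gripper": 255}, {"dx": -0.025, "dy": -0.0007, "dz": 0, "spin": -0.3, "gripper": 255}])

```text
clock: 3.92
eef_pos: [0.4939, 0.1423, 0.0694]
tool_rot: [[-0.385, 0.923, -0.0], [0.923, 0.385, 0.0], [0.0, -0.0, -1.0]]
ft_force: [-0.8, -0.3, -0.0]
width: 0.0003
grasp_force: 0.3
```

```bash
python3 - <<'E'
from h import *
s=env.get_state(); print(s['clock'],s['eef_pos'],s['ft_force'])
for a in (.6,.65,.7,.75,.8,.85):
    xy,th=fing(a,.016); row(xy,.07,th)
d=snap('wrist','w2.png')
E
python3 -c "
import cv2;a=cv2.imread('pics/w2.png');b=cv2.imread('pics/t2.png')[130:290,140:350];b=cv2.resize(b,None,fx=1.9,fy=1.9)
import numpy as np;o=np.zeros((420,800,3),'uint8');a=cv2.resize(a,(400,300));o[:300,:400]=a;o[:304,400:799]=b;cv2.imwrite('pics/c2.png',o[:310])"
```

```text
3.9167 [0.49393964 0.14225889 0.06937133] [-0.81089049 -0.32194057 -0.03880011]
dx -0.0001 dy 0.0002 dz -0.0006 spin -0.000
dx -0.0042 dy -0.0005 dz -0.0006 spin -0.050
dx -0.0084 dy -0.0010 dz -0.0006 spin -0.100
dx -0.0126 dy -0.0013 dz -0.0006 spin -0.150
dx -0.0167 dy -0.0014 dz -0.0006 spin -0.200
dx -0.0209 dy -0.0012 dz -0.0006 spin -0.250
```

View pics/c2.png

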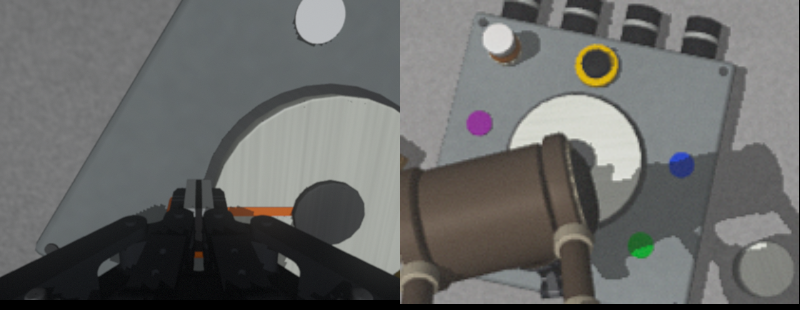

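The wrist view shows the orange line still running out just past the fingertips at (250,211), so the selector is following. I'll carry on slowly towards the detent.

Emit:
send_rows(series=[{"dx": -0.003, "dy": -0.0003, "dz": 0, "spin": -0.035, "gripper": 255}, {"dx": -0.006, "dy": -0.0007, "dz": 0, "spin": -0.07, "gripper": 255}, {"dx": -0.0085, "dy": -0.001, "dz": 0, "spin": -0.1, "gripper": 255}, {"dx": -0.0105, "dy": -0.0012, "dz": 0, "spin": -0.125, "gripper": 255}, {"dx": -0.0125, "dy": -0.0013, "dz": 0, "spin": -0.15, "gripper": 255}, {"dx": -0.0145, "dy": -0.0014, "dz": 0, "spin": -0.175, "gripper": 255}, {"dx": -0.0165, "dy": -0.0014, "dz": 0, "spin": -0.2, "gripper": 255}])

```text
clock: 4.55
eef_pos: [0.4987, 0.127, 0.0693]
tool_rot: [[-0.56, 0.828, -0.001], [0.828, 0.56, 0.001], [0.001, -0.0, -1.0]]
ft_force: [-1.1, 1.4, 0.7]
width: 0.0001
grasp_force: 0.7
```

```bash
python3 - <<'E'
from h import *
s=env.get_state(); print(s['clock'],s['eef_pos'],s['ft_force'])
for a in (.8,.82,.84,.86):
    xy,th=fing(a,.016); row(xy,.07,th)
d=snap('scene','s3.png')
cv2.imwrite('pics/c3.png',cv2.resize(d['image'][150:300,220:420],None,fx=3,fy=3))
E
```

```text
4.55 [0.49865942 0.12699022 0.06932208] [-1.08130969  1.40310935  0.69179501]
dx -0.0008 dy -0.0000 dz -0.0007 spin -0.001
dx -0.0025 dy -0.0003 dz -0.0007 spin -0.021
dx -0.0041 dy -0.0006 dz -0.0007 spin -0.041
dx -0.0058 dy -0.0008 dz -0.0007 spin -0.061
```

View pics/c3.png

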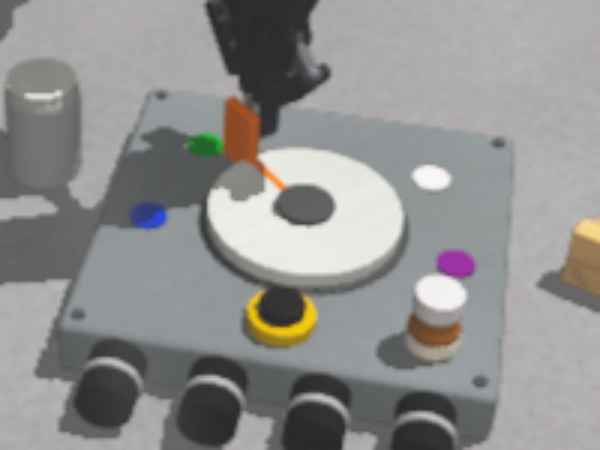

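The scene view shows the tab at (240,130) and the green mark just beyond it at (206,145), with the finger behind the tab. The force is rising, so the tab has reached the detent and needs a little more.

Emit:
send_rows(series=[{"dx": -0.0015, "dy": -0.0002, "dz": 0, "spin": -0.02, "gripper": 255}, {"dx": -0.0025, "dy": -0.0003, "dz": 0, "spin": -0.03, "gripper": 255}, {"dx": -0.0035, "dy": -0.0005, "dz": 0, "spin": -0.04, "gripper": 255}, {"dx": -0.0035, "dy": -0.0005, "dz": 0, "spin": -0.04, "gripper": 255}, {"dx": -0.0035, "dy": -0.0005, "dz": 0, "spin": -0.04, "gripper": 255}])

```text
clock: 5.02
eef_pos: [0.501, 0.1234, 0.0693]
tool_rot: [[-0.593, 0.805, 0.0], [0.805, 0.593, -0.0], [-0.0, 0.0, -1.0]]
ft_force: [-0.1, -0.3, 0.8]
width: -0.0001
grasp_force: 0.0
```

```bash
cat >> h.py <<'E'
def tabang(d,z=.1,key=None):
    """selector angle from the tab's top edge / blob in the scene view (line of orange stripe on disc, z=.06)"""
    m=cv2.inRange(cv2.cvtColor(d['image'],cv2.COLOR_BGR2HSV),np.array((3,110,60)),np.array((22,255,255)))
    v,u=np.nonzero(m); P=ray(d,np.c_[u,v],.061)[:,:2]-C
    k=(np.hypot(*P.T)<.062)&(np.hypot(*P.T)>.026)
    w=P[k].mean(0); return k.sum(), (np.arctan2(w[1],w[0])-np.pi-YAW+np.pi)%(2*np.pi)-np.pi
E
python3 - <<'E'
from h import *
import pickle
s=env.get_state(); print(s['clock'],s['eef_pos'],s['ft_force'])
print(tabang(pickle.load(open('d0.pkl','rb'))['scene']),tabang(pickle.load(open('d0.pkl','rb'))['top']),tabang(snap('scene','s4.png')))
xy,th=fing(.84,.016); row(xy,.07,th)
xy,th=fing(.84,.036); row(xy,.07,th)
E
```

```text
5.0167 [0.50095573 0.12339639 0.06931032] [-0.11699509 -0.27996165  0.77693002]
(np.int64(24), np.float64(-0.23672299391432317)) (np.int64(48), np.float64(-0.1888635504294185)) (np.int64(23), np.float64(0.847891993518596))
dx 0.0001 dy -0.0005 dz -0.0007 spin -0.000
dx 0.0201 dy -0.0005 dz -0.0007 spin -0.000
```

The force has dropped to zero and the stripe reads about 0.85, so the detent has drawn the selector in. I'll back off and lift.

Emit:
send_rows(series=[{"dx": 0.01, "dy": 0, "dz": 0, "spin": 0, "gripper": 255}, {"dx": 0.022, "dy": 0, "dz": 0, "spin": 0, "gripper": 255}, {"dx": 0.022, "dy": 0, "dz": -0.03, "spin": 0, "gripper": 255}, {"dx": 0.022, "dy": 0, "dz": -0.07, "spin": 0, "gripper": 255}, {"dx": 0.022, "dy": 0, "dz": -0.11, "spin": 0, "gripper": 255}, {"dx": 0.022, "dy": 0, "dz": -0.13, "spin": 0, "gripper": 255}, {"dx": 0.022, "dy": 0, "dz": -0.13, "spin": 0, "gripper": 255}])

```text
clock: 5.65
eef_pos: [0.4912, 0.1432, 0.2054]
tool_rot: [[-0.594, 0.804, 0.011], [0.805, 0.594, 0.003], [-0.005, 0.011, -1.0]]
ft_force: [1.6, -0.5, -0.2]
width: -0.0003
grasp_force: 0.0
```

```bash
python3 - <<'E'
from h import *
s=env.get_state(); print(s['clock'],s['eef_pos'],s['ft_force'])
print(tabang(snap('scene','s5.png')))
d=snap('top','t5.png');print(tabang(d))
# button: black blob centre in both views, triangulated
import pickle;D=pickle.load(open('d0.pkl','rb'))
uv={}
for n,(x0,x1,y0,y1) in {'top':(228,258,150,180),'scene':(300,328,240,268)}.items():
    im=D[n]['image'][y0:y1,x0:x1]; b=[x for x in blobs(im,(0,0,0),(179,255,75),20)]
    print(n,[(c+[x0,y0],s_.tolist()) for c,s_ in b]); c=max(b,key=lambda x:x[1][4])[0]+[x0,y0]; uv[n]=c
for z in (.055,.06,.065,.07,.075,.08): print(z,[ray(D[n],uv[n],z)[0,:2].round(4) for n in D])
row((.6815,.137),.2)
E
```

```text
5.65 [0.49115775 0.14317866 0.20539932] [ 1.60936039 -0.54822371 -0.18001356]
(np.int64(24), np.float64(0.845431304580357))
(np.int64(0), np.float64(nan))
top [(array([242.9, 163.2]), [8, 6, 15, 15, 174])]
scene [(array([312.6, 250.7]), [0, 0, 21, 19, 175])]
0.055 [array([0.6824, 0.1368]), array([0.6726, 0.1368])]
0.06 [array([0.681 , 0.1363]), array([0.6778, 0.1362])]
0.065 [array([0.6797, 0.1358]), array([0.683 , 0.1357])]
0.07 [array([0.6783, 0.1353]), array([0.6883, 0.1351])]
0.075 [array([0.677 , 0.1348]), array([0.6935, 0.1345])]
0.08 [array([0.6756, 0.1343]), array([0.6987, 0.134 ])]
dx -0.1193 dy 0.1531 dz 0.0004 spin 0.000h.py:29: RuntimeWarning: Mean of empty slice.
  w=P[k].mean(0); return k.sum(), (np.arctan2(w[1],w[0])-np.pi-YAW+np.pi)%(2*np.pi)-np.pi
  ret = um.true_divide(
```

Emit:
send_rows(series=[{"dx": -0.119, "dy": 0.153, "dz": 0, "spin": 0, "gripper": 255}, {"dx": -0.119, "dy": 0.153, "dz": 0, "spin": 0, "gripper": 255}, {"dx": -0.119, "dy": 0.153, "dz": 0, "spin": 0, "gripper": 255}, {"dx": -0.119, "dy": 0.153, "dz": 0, "spin": 0, "gripper": 255}, {"dx": -0.119, "dy": 0.153, "dz": 0, "spin": 0, "gripper": 255}, {"dx": -0.119, "dy": 0.153, "dz": 0.03, "spin": 0, "gripper": 255}, {"dx": -0.119, "dy": 0.153, "dz": 0.06, "spin": 0, "gripper": 255}, {"dx": -0.119, "dy": 0.153, "dz": 0.08, "spin": 0, "gripper": 255}])

```text
clock: 6.42
eef_pos: [0.678, 0.136, 0.1127]
tool_rot: [[-0.593, 0.805, -0.009], [0.805, 0.593, -0.001], [0.004, -0.008, -1.0]]
ft_force: [-1.0, 0.6, -0.1]
width: 0.0003
grasp_force: 0.0
```

Emit:
send_rows(series=[{"dx": 0, "dy": 0, "dz": 0, "spin": 0, "gripper": 255}, {"dx": 0, "dy": 0, "dz": 0, "spin": 0, "gripper": 255}, {"dx": 0, "dy": 0, "dz": 0, "spin": 0, "gripper": 255}, {"dx": 0, "dy": 0, "dz": 0, "spin": 0, "gripper": 255}])

```text
clock: 6.75
eef_pos: [0.6825, 0.1366, 0.121]
tool_rot: [[-0.593, 0.805, 0.003], [0.805, 0.593, 0.0], [-0.001, 0.003, -1.0]]
ft_force: [-0.3, 0.2, 1.0]
width: 0.0002
grasp_force: 0.0
```

```bash
python3 - <<'E'
from h import *
s=env.get_state(); print(s['clock'],s['eef_pos'],s['ft_force'])
row((.6815,.137),.085)
d=snap('scene','s6.png')
w=snap('wrist','w6.png'); t=snap('top','t6.png'); print(tabang(t))
o=np.zeros((600,800,3),'uint8'); o[:300,:400]=cv2.resize(w['image'],(400,300)); o[:300,400:]=cv2.resize(t['image'][130:289,140:352],(400,300))
o[300:,:400]=cv2.resize(d['image'][150:300,220:420],(400,300)); cv2.imwrite('pics/c6.png',o)
E
```

```text
6.75 [0.6825421  0.13657872 0.12100717] [-0.26845362  0.16963271  0.968961  ]
dx 0.0010 dy -0.0007 dz 0.0360 spin 0.000
(np.int64(0), np.float64(nan))h.py:29: RuntimeWarning: Mean of empty slice.
  w=P[k].mean(0); return k.sum(), (np.arctan2(w[1],w[0])-np.pi-YAW+np.pi)%(2*np.pi)-np.pi
  ret = um.true_divide(
```

View pics/c6.png

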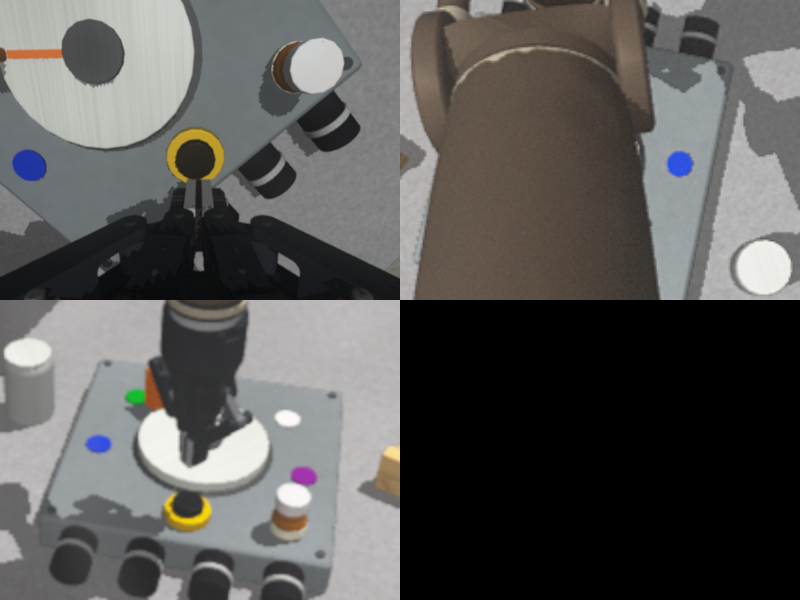

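The wrist view shows the fingertips at (198,185), pointing at the black button at (195,158). The disc stripe still points at green, and the jar is clear. I'll go down to near the button and then press in small steps.

Emit:
send_rows(series=[{"dx": 0.001, "dy": -0.0005, "dz": 0.02, "spin": 0, "gripper": 255}, {"dx": 0.001, "dy": -0.0005, "dz": 0.036, "spin": 0, "gripper": 255}, {"dx": 0.001, "dy": -0.0005, "dz": 0.042, "spin": 0, "gripper": 255}, {"dx": 0.001, "dy": -0.0005, "dz": 0.045, "spin": 0, "gripper": 255}, {"dx": 0.001, "dy": -0.0005, "dz": 0.045, "spin": 0, "gripper": 255}, {"dx": 0.001, "dy": -0.0005, "dz": 0.045, "spin": 0, "gripper": 255}])

```text
clock: 7.4
eef_pos: [0.6812, 0.1368, 0.0753]
tool_rot: [[-0.593, 0.805, 0.002], [0.805, 0.593, 0.0], [-0.001, 0.001, -1.0]]
ft_force: [-0.1, 0.0, 0.9]
width: -0.0001
grasp_force: 0.0
```

Emit:
send_rows(series=[{"dx": 0, "dy": 0, "dz": 0.002, "spin": 0, "gripper": 255}, {"dx": 0, "dy": 0, "dz": 0.004, "spin": 0, "gripper": 255}, {"dx": 0, "dy": 0, "dz": 0.006, "spin": 0, "gripper": 255}, {"dx": 0, "dy": 0, "dz": 0.006, "spin": 0, "gripper": 255}, {"dx": 0, "dy": 0, "dz": 0.006, "spin": 0, "gripper": 255}])

```text
clock: 7.82
eef_pos: [0.6803, 0.1367, 0.0682]
tool_rot: [[-0.593, 0.805, -0.0], [0.805, 0.593, -0.0], [0.0, -0.0, -1.0]]
ft_force: [0.6, -0.3, 0.0]
width: 0.0002
grasp_force: 0.0
```

Emit:
send_rows(series=[{"dx": 0, "dy": 0, "dz": 0.0015, "spin": 0, "gripper": 255}, {"dx": 0, "dy": 0, "dz": 0.003, "spin": 0, "gripper": 255}, {"dx": 0, "dy": 0, "dz": 0.004, "spin": 0, "gripper": 255}, {"dx": 0, "dy": 0, "dz": 0.004, "spin": 0, "gripper": 255}, {"dx": 0, "dy": 0, "dz": 0.004, "spin": 0, "gripper": 255}])

```text
clock: 8.23
eef_pos: [0.6807, 0.1367, 0.0647]
tool_rot: [[-0.593, 0.805, 0.001], [0.805, 0.593, 0.0], [-0.0, 0.001, -1.0]]
ft_force: [-0.3, -0.4, 2.4]
width: -0.0002
grasp_force: 1.4
```

Emit:
send_rows(series=[{"dx": 0, "dy": 0, "dz": 0.001, "spin": 0, "gripper": 255}, {"dx": 0, "dy": 0, "dz": 0.002, "spin": 0, "gripper": 255}, {"dx": 0, "dy": 0, "dz": 0.003, "spin": 0, "gripper": 255}, {"dx": 0, "dy": 0, "dz": 0.003, "spin": 0, "gripper": 255}, {"dx": 0, "dy": 0, "dz": 0.003, "spin": 0, "gripper": 255}])

```text
clock: 8.65
eef_pos: [0.6807, 0.1367, 0.0616]
tool_rot: [[-0.593, 0.805, 0.001], [0.805, 0.593, 0.0], [-0.0, 0.001, -1.0]]
ft_force: [-0.5, -0.8, 4.8]
width: 0.0
grasp_force: 2.2
```

Emit:
send_rows(series=[{"dx": 0, "dy": 0, "dz": 0.001, "spin": 0, "gripper": 255}, {"dx": 0, "dy": 0, "dz": 0.002, "spin": 0, "gripper": 255}, {"dx": 0, "dy": 0, "dz": 0.002, "spin": 0, "gripper": 255}, {"dx": 0, "dy": 0, "dz": 0.002, "spin": 0, "gripper": 255}])

```text
clock: 8.98
eef_pos: [0.6808, 0.1368, 0.061]
tool_rot: [[-0.593, 0.805, 0.0], [0.805, 0.593, -0.0], [-0.0, 0.0, -1.0]]
ft_force: [-2.7, -0.6, 10.9]
width: -0.0003
grasp_force: 5.2
```

The button bottomed out: the spring force reached about 5 N and then rose sharply. I'll lift off and move clear.

Emit:
send_rows(series=[{"dx": 0, "dy": 0, "dz": -0.005, "spin": 0, "gripper": 255}, {"dx": 0, "dy": 0, "dz": -0.015, "spin": 0, "gripper": 255}, {"dx": 0, "dy": 0, "dz": -0.04, "spin": 0, "gripper": 255}, {"dx": 0, "dy": 0, "dz": -0.08, "spin": 0, "gripper": 255}, {"dx": 0, "dy": 0, "dz": -0.12, "spin": 0, "gripper": 255}, {"dx": 0, "dy": 0, "dz": -0.15, "spin": 0, "gripper": 255}, {"dx": 0, "dy": 0, "dz": -0.15, "spin": 0, "gripper": 255}, {"dx": 0, "dy": 0, "dz": -0.15, "spin": 0, "gripper": 255}])

```text
clock: 9.65
eef_pos: [0.682, 0.1369, 0.2125]
tool_rot: [[-0.593, 0.805, 0.005], [0.805, 0.593, 0.001], [-0.003, 0.005, -1.0]]
ft_force: [0.6, -0.1, -0.4]
width: 0.0003
grasp_force: 0.0
```

Emit:
send_rows(series=[{"dx": 0.1, "dy": -0.16, "dz": 0, "spin": 0, "gripper": 255}, {"dx": 0.1, "dy": -0.16, "dz": 0, "spin": 0, "gripper": 255}, {"dx": 0.1, "dy": -0.16, "dz": 0, "spin": 0, "gripper": 255}, {"dx": 0.1, "dy": -0.16, "dz": 0, "spin": 0, "gripper": 255}, {"dx": 0.1, "dy": -0.16, "dz": 0, "spin": 0, "gripper": 255}, {"dx": 0.1, "dy": -0.16, "dz": 0, "spin": 0, "gripper": 255}, {"dx": 0.1, "dy": -0.16, "dz": 0, "spin": 0, "gripper": 255}, {"dx": 0.1, "dy": -0.16, "dz": 0, "spin": 0, "gripper": 255}])

```text
clock: 10.32
eef_pos: [0.4924, 0.1222, 0.2084]
tool_rot: [[-0.593, 0.805, -0.001], [0.805, 0.593, -0.0], [0.0, -0.001, -1.0]]
ft_force: [0.6, -0.8, -1.1]
width: -0.0004
grasp_force: 0.0
```

```bash
python3 - <<'E'
from h import *
s=env.get_state(); print(s['clock'],s['eef_pos'],s['ft_force'])
d=snap('scene','s7.png'); print(tabang(d))
cv2.imwrite('pics/c7.png',cv2.resize(d['image'][140:300,200:450],None,fx=3,fy=3))
E
```

```text
10.3167 [0.49236133 0.12220662 0.20839285] [ 0.56323431 -0.81469993 -1.06945912]
(np.int64(24), np.float64(0.845431304580357))
```

View pics/c7.png

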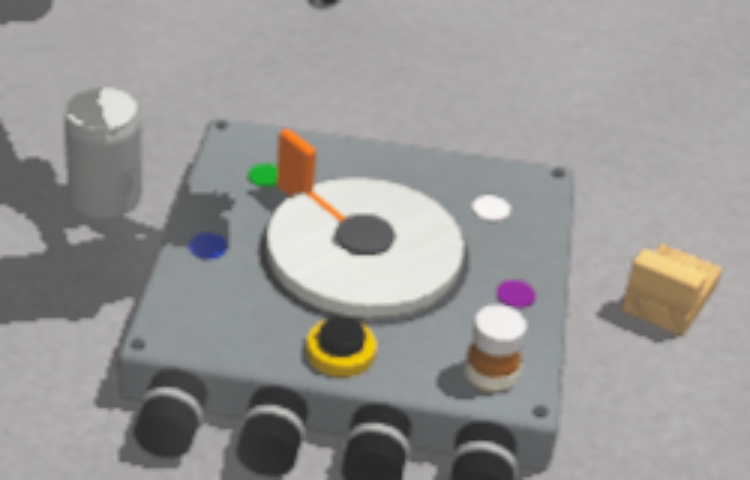

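The stripe from the hub at (365,234) runs out through the tab at (297,165) towards green at (264,175). The button is up at (342,335), and the jar, can and jig have not moved. The arm is clear, so I'll hand in.

```bash
python3 -c "
from plant import env
print(env.finish_job())"
```

```text
the job is handed in; nothing more can be done
None
```

I pushed the selector round to the green mark, where the detent holds it, then pressed the start button all the way down and let it come up; jar, can and jig look unmoved, and the job is handed in with no verdict shown.

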